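Sweep the starter-motor scrap into the dustpan

TASK

The starter motor has been stripped on the galley counter and three bits of scrap are left lying about: two worn carbon brushes and a broken piece of the brush ring. With your fingertips, sweep all three along the counter, over the lip and well into the dustpan, so that none rests across the lip; do not pick any of them up. Leave the dustpan lying where it is, and do not disturb the good motor parts, the tools or anything else.

Things in the scene. Friction and masses are not known exactly. Their poses are not given: they have to be found in the camera images.
- pan: Loose grey steel dustpan, 0.6 kg, flat on the counter, at the right, its open side towards the work. Origin: middle of the lip's front edge, on the counter. x runs into the pan, y across, z up. Open side 200 mm wide; rubber lip slopes up to 2 mm at x = 18 mm, then flat floor 2 mm high to the back wall at x = 190. Side walls at y = +-100, 14 mm high at the lip, 50 at the back; handle to x = 327
- brush_long: Scrap: the longer worn carbon brush, a loose blackish block 38 (its x) x 24 (its y) x 16 mm high with a 6 mm thick copper lead stub standing 7 mm out of its +x end, about 40 g, lying flat on the counter. Origin: centre of the block's underside
- brush_short: Scrap: the shorter worn carbon brush, a loose blackish block 28 (its x) x 24 (its y) x 16 mm high with the same 7 mm copper lead stub on its +x end, about 40 g, lying flat on the counter. Origin: centre of the block's underside
- shard: Scrap: the broken piece of the brush ring, a loose dark brown curved (banana-shaped) bit about 23 (x) x 49 (y) x 14 mm high, about 30 g, bulging towards its +x, lying flat. Origin: on its underside in the middle of the arc (about 9 mm behind the bulge and 9 mm in front of the hollow)
- pinion: Good part, stays: steel drive pinion standing upright, round flange 36 mm across at the foot, toothed neck 30 mm across, 46 mm high. Origin: centre of its underside
- end_cap: Good part, stays: black moulded motor end cap, a disc 54 mm across and 17 mm high with a brass boss and two copper studs on top (31 mm high in all), lying flat. Origin: centre of its underside. It and the pinion may have changed places
- casing: Good part, stays: brass motor casing, a tube 130 mm long (its x) and about 60 mm across lying on its clamp foot (84 mm in y), 76 mm high. Origin: on the counter under its middle
- screwdriver: Bystander: screwdriver with a blue handle lying flat, 200 mm long (its x), 23 mm thick, at the side of the work nearest the robot. Origin: on the counter under its middle
- wrench: Bystander: steel adjustable wrench lying flat, 230 mm long (its x), 45 mm wide, 12 mm high, beyond the work. Origin: on the counter under its middle
- spray_can: Bystander: upright spray can, 67 mm across, 188 mm high, at the left. Origin: centre of its underside
- torch: Bystander: black torch standing on end, 34 mm across, 116 mm high. Origin: centre of its underside
- mug: Bystander: white mug, 80 mm across (plus its handle) and 90 mm high, beyond the pan. Origin: centre of its underside
Mind the look-alikes: they are no part of the job. What is shaped like the brush_long but purple is not meant. What is shaped like the brush_short but green is not meant.

How it is judged:
At the end, for the whole second after the job is handed in: Each bit of scrap lies at rest on the pan's floor, its origin 22 mm or more behind the lip's edge, between the walls and under 25 mm high; the pan lies flat within 40 mm of its first place and every other listed thing within 20 mm of its own (x of brush_long in the frame of pan between 0.022 and 0.19 m and y of brush_long in the frame of pan between -0.1 and 0.1 m and z of each of brush_long, brush_short, shard in the frame of pan below 0.025 m and linear speed of each of brush_long, brush_short, shard below 0.02 m/s and x of brush_short in the frame of pan between 0.022 and 0.19 m and y of brush_short in the frame of pan between -0.1 and 0.1 m and x of shard in the frame of pan between 0.022 and 0.19 m and y of shard in the frame of pan between -0.1 and 0.1 m and distance of pan from where it was at the start of the episode below 0.04 m and angle between pan's own z axis and vertical below 0.08 rad and distance of each of pinion, end_cap, casing, screwdriver, wrench, spray_can, torch, mug from where it was at the start of the episode below 0.02 m); the robot touches nothing.
It fails at once if the long worn brush is lifted off the counter (its underside rises more than 25 mm) instead of being swept (height (world z) of brush_long above 0.025 m).
It fails at once if the short worn brush is lifted off the counter (its underside rises more than 25 mm) instead of being swept (height (world z) of brush_short above 0.025 m).
It fails at once if the broken shard is lifted off the counter (its underside rises more than 25 mm) instead of being swept (height (world z) of shard above 0.025 m).
It fails at once if the dustpan is lifted or shoved more than 40 mm from where it lay (height (world z) of pan above 0.02 m or distance of pan from where it was at the start of the episode above 0.04 m).
It fails at once if a good part, a tool or another bystander is moved more than 20 mm (distance of any of pinion, end_cap, casing, screwdriver, wrench, spray_can, torch, mug from where it was at the start of the episode above 0.02 m).
It also fails if it takes over 70 s, if anything falls off the work surface, if the arm or the gripper's body presses on something with over 40 N, if the wrist force passes 120 N, or if a joint passes its speed limit or range.

ROBOT

A 6-joint arm with a two-finger parallel gripper is mounted at the origin on the work surface. World frame = base frame: x ahead of the robot, y to its left, z up, the work surface at z = 0. Lengths are in m, angles in rad, forces in N, time in s.
With the tool pointing down it reaches from about 0.275 to 0.725 m from the base axis. Payload 5.6 kg.
Tool frame: the origin (TCP) lies midway between the tips of the shut fingers; the grasp point (between the pads) lies 19 mm behind it (arm.grip_depth is the distance from the TCP to the grasp point, in m); z points along the fingers, y is the line along which they close (so a half turn about z gives the same grasp; the last joint's range is limited). The gripper opens to 85 mm and grips with 20 to 120 N. Pads are 22 mm wide; open, the fingers measure 114 mm over their backs; the gripper's body (76 mm by 85 mm) begins 54 mm behind the grasp point. The pads swing forward as they close: fully open they stand 13 mm farther back than shut.
Start: joints at [-1.063, 0.255, 0.108, 0, -1.424, -0.285], TCP at [0.122, -0.536, 0.231] pointing down, gripper open.
Joint ranges: [-2.95, 2.95], [-1.21, 1.97], [-1.09, 1.5], [-2.87, 1.71], [-2.94, -0.07], [-3.05, 3.05]. Speed limits (rad/s): [2.57, 2.57, 3.14, 3.14, 3.14, 3.14].

INTERFACE

Orientations are given as a rotation vector (axis times angle).
In Python, from station import arm, get_image, boxes_of gives the robot as it stands. The module is installed in compiled form; this text tells all that it offers.
- The arm moves only by the tool jog_arm, never from a script. Its argument "targets" is a list of rows, each a list of 5 numbers: the closure, from -1 (fully open) to 1 (shut), then the shift along the tool's x, y, z normalised to -1 to 1, where 1 is 10 cm, then the turn about the tool's z normalised to -1 to 1, where 1 is pi rad. In form: [[gripper, dx, dy, dz, roll], ...]. A call has 1 to 8 rows; each row is the pose to reach, as a shift and turn from the pose commanded when the call began, along the tool's axes at that moment, turning the shorter way round; what a row does not reach only later rows make up. A row lasts 1/8 s, in which the tool goes at most 62.5 mm and 10.7 degrees, less where a joint would pass 70% of its speed; a pose out of reach is approached as far as the arm can. A call with a number of a shift or a turn outside -1 to 1 is refused whole. A call with a gripper value outside its range is refused whole. The fingers move at their own pace and stop on an object; the grip force is fixed at half the most. Time passes only in rows, so rows that repeat a pose let the fingers close. It gives the time, the measured TCP pose, the force, the opening and the grip force at its end, in the units of the state.
- arm.read_state(): the state, without advancing time (a new reading comes with each control period).
- get_image(name): name is "side" or "top" or "wrist"; returns a dict with "image" (384x512x3 uint8, red, green, blue), "fx", "fy", "cx", "cy" (pixels), "R" (3x3) and "t" (3): a world point X has camera coordinates R X + t. Camera axes: x right, y down, z forward; pixel columns grow to the right and rows downward; lengths in m; the calibration is good to about 2 mm. The wrist camera is an equidistant fisheye: a pixel r from the principal point sees the ray r / f radians off the axis. A picture is of the moment at which its call begins. There is no depth.
- arm.close_job(): hands the job in; it is judged then, once.
Trained networks look in the newest picture that a camera, given by its name, has taken for a name from the list of things; names that differ only in an ending like _2 or _b are one class to them, and where a whole thing is asked for, a point or a joint stands for the part that bears it (a point fixed in the world has none). Each returns a list of dicts, best first, with "confidence" (0 to 1); they miss things now and then, are a little off and sometimes report something else, mostly with a low value. They report only what shows in the picture. A call takes as long as a camera call. They do not tell look-alikes from the thing itself.
- boxes_of(camera, query): "location" ([column, row] in pixels, amid what is visible of it).
The state is a dict: "clock": time; "q": joint angles; "joint_vel": joint speeds; "effort": joint torques, N m; "tcp_pos": TCP position; "tool_rot": TCP orientation; "ft_force": force on the tool from outside, world axes, zero at the start; "wrist_torque": the same for the moment, N m; "gripper_width": opening from 0.0 (shut) to 1.0 (fully open); "gripper_force": force on a finger pad.
Only numpy, scipy, OpenCV 4.12 (cv2) and the standard library are available. Lean on these libraries where they do the work, as an engineer would, in place of code of your own. Each camera call takes 0.05 s, during which the arm holds its last target. There are 200 camera calls.

## Working session

There is one attempt and no reset: what is moved stays moved. The work goes in short steps, Python scripts to look and compute and a tool call to move; the robot and the scene stay as the last step left them, time stands still between calls to the robot, and variables do not carry over. Pictures are saved under pics/ and viewed, at most 10 in all, crops included, and the job is handed in when it is done.

Besides the shell and the picture viewer there is one more tool, called after "Call:" as a command line: name --pt "numbers of a row" for each row, then --argument value for the rest. jog_arm: Moves the arm, as the interface text tells. Its arguments: {"type":"object","properties":{"targets":{"type":"array","items":{"type":"array","items":{"type":"number","minimum":-1,"maximum":1}}}},"required":["targets"]}

```bash
mkdir -p pics; cat > h.py <<'E'
import numpy as np, cv2
from station import arm, get_image, boxes_of
def px2w(c,p,z=0.0):
    d=np.array([(p[0]-c["cx"])/c["fx"],(p[1]-c["cy"])/c["fy"],1.0])
    R=np.array(c["R"]);t=np.array(c["t"]);o=-R.T@t;d=R.T@d
    return o+d*(z-o[2])/d[2]
def save(c,n): cv2.imwrite("pics/"+n+".png",np.array(c["image"])[:,:,::-1])
E
python3 - <<'E'
from h import *
H=dict(pan=.002,brush_long=.008,brush_short=.008,shard=.007,pinion=.03,end_cap=.015,casing=.05,screwdriver=.012,wrench=.006,spray_can=.1,torch=.08,mug=.06)
for n in ("top","side"):
    c=get_image(n);save(c,n+"0")
    print(n,c["fx"],-np.array(c["R"]).T@np.array(c["t"]))
    for k,z in H.items():
        for b in boxes_of(n,k)[:4]:
            print(k,np.round(b["location"]),round(b["confidence"],2),px2w(c,b["location"],z)[:2].round(3))
s=arm.read_state();print(s["tcp_pos"],s["tool_rot"],s["gripper_width"])
E
```

```text
top 459.2458730025883 [0.34654274 0.14945253 1.02764461]
brush_long [259. 156.] 0.57 [0.669 0.109]
brush_long [303. 157.] 0.44 [0.656 0.007]
brush_short [267. 249.] 0.65 [0.453 0.114]
brush_short [285. 298.] 0.6 [0.343 0.086]
shard [215. 226.] 0.61 [0.514 0.223]
pinion [183. 155.] 0.74 [0.68  0.281]
pinion [230. 280.] 0.34 [0.391 0.2  ]
end_cap [272. 196.] 0.8 [0.569 0.089]
casing [116. 238.] 0.63 [0.503 0.433]
screwdriver [231. 280.] 0.62 [0.393 0.198]
wrench [248. 120.] 0.96 [0.761 0.125]
wrench [430. 198.] 0.57 [ 0.531 -0.269]
spray_can [103. 166.] 0.62 [0.651 0.441]
torch [146. 307.] 0.57 [0.354 0.369]
mug [347. 102.] 0.82 [ 0.759 -0.1  ]
side 413.4464888957096 [ 0.17328498 -0.57330559  0.51543495]
pan [363. 342.] 0.8 [ 0.535 -0.248]
pan [146. 176.] 0.25 [0.378 0.485]
brush_long [324. 236.] 0.53 [0.644 0.012]
brush_long [307. 213.] 0.43 [0.666 0.109]
brush_short [182. 256.] 0.56 [0.349 0.082]
brush_short [223. 232.] 0.5 [0.456 0.123]
pinion [280. 173.] 0.77 [0.691 0.284]
end_cap [275. 227.] 0.78 [0.563 0.082]
end_cap [224. 232.] 0.65 [0.456 0.115]
casing [193. 162.] 0.85 [0.494 0.412]
screwdriver [188. 223.] 0.93 [0.398 0.187]
wrench [339. 206.] 0.66 [0.756 0.105]
spray_can [244. 136.] 0.8 [0.648 0.414]
spray_can [146. 174.] 0.17 [0.343 0.293]
torch [146. 174.] 0.9 [0.349 0.336]
mug [410. 232.] 0.81 [ 0.755 -0.112]
[ 0.12156897 -0.53640494  0.23128938] [-3.49196815e-01  3.12208666e+00 -5.40474427e-05] 0.9979201565333725
```

View pics/top0.png

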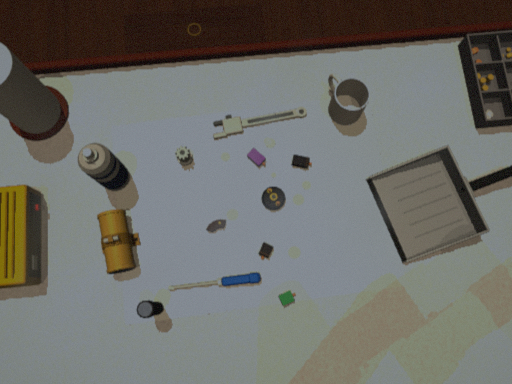

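View pics/side0.png

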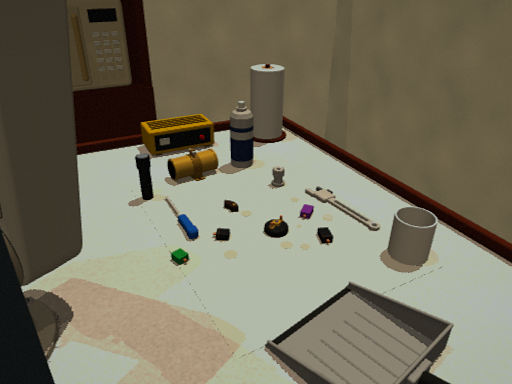

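The top view shows the black long brush at about (302,161), the black short brush at (266,250) and the shard at (216,226). The end cap is at (273,198) and the pan lip runs from about (368,182) to (406,260). The purple (257,157) and green (287,298) blocks are look-alikes. I'll zoom in for the fine poses.

```bash
python3 - <<'E'
from h import *
c=get_image("top");im=np.array(c["image"])
x0,y0,w,h=195,135,300,140
cr=cv2.resize(im[y0:y0+h,x0:x0+w],None,fx=2.66,fy=2.66,interpolation=cv2.INTER_CUBIC)
cv2.imwrite("pics/crop0.png",np.clip(cr[:,:,::-1]*1.5,0,255).astype(np.uint8))
g=im.max(2)
for n,(a,b) in dict(long=(302,161),short=(266,250),shard=(216,226)).items():
    s=g[b-14:b+15,a-14:a+15];m=(s<70).astype(np.uint8)
    k,l,st,ce=cv2.connectedComponentsWithStats(m)
    i=1+np.argmax(st[1:,4]);ys,xs=np.where(l==i)
    r=cv2.minAreaRect(np.c_[xs+a-14,ys+b-14].astype(np.float32))
    P=[px2w(c,p,.016 if n!='shard' else .014)[:2].round(3).tolist() for p in cv2.boxPoints(r)]
    print(n,st[i],r,px2w(c,r[0],.012)[:2].round(3),P)
for p in [(368,182),(406,260),(447,150),(486,232)]: print(p,px2w(c,p,.0 if p[0]<420 else .05)[:2].round(3))
print(px2w(c,(368,182),.014),px2w(c,(406,260),.014))
E
```

```text
long [  4   8  17  14 177] ((300.2115478515625, 161.44232177734375), (16.277639389038086, 10.982503890991211), 11.309932708740234) [0.644 0.016] [[0.636, 0.038], [0.662, 0.03], [0.65, -0.006], [0.625, 0.003]]
short [  7   7  14  15 133] ((265.3659973144531, 250.0515594482422), (10.458065032958984, 12.590291976928711), 23.96249008178711) [0.449 0.117] [[0.443, 0.134], [0.467, 0.12], [0.455, 0.1], [0.431, 0.114]]
shard [ 5  9 10 10 29] ((211.55735778808594, 225.13113403320312), (3.841106414794922, 12.035467147827148), 39.80556869506836) [0.517 0.231] [[0.51, 0.243], [0.529, 0.224], [0.523, 0.218], [0.504, 0.237]]
(368, 182) [ 0.583 -0.136]
(406, 260) [ 0.398 -0.193]
(447, 150) [ 0.627 -0.309]
(486, 232) [ 0.437 -0.358]
[ 0.58012442 -0.1320065   0.014     ] [ 0.39687794 -0.1882397   0.014     ]
```

View pics/crop0.png

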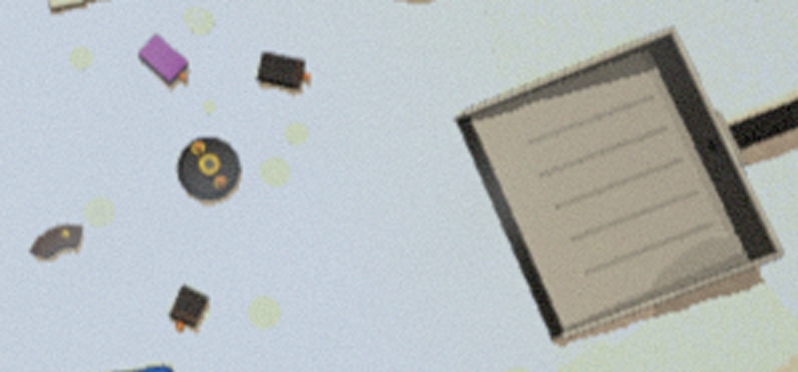

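The lip centre is about (0.490, -0.163) and the pan's x axis points along a yaw of -75°. I'll sweep the long brush first, starting from its far side.

Call:
jog_arm --pt "0.75 -0.47 0.32 0 0" --pt "0.75 -0.94 0.64 0 0" --pt "0.75 -0.94 0.64 0 0"

```text
clock: 1.72
tcp_pos: [0.2011, -0.4513, 0.2319]
tool_rot: [-0.356, 3.12, -0.001]
ft_force: [-0.1, -0.5, 0.1]
gripper_width: 0.377
gripper_force: 0.0
```

Call:
jog_arm --pt "0.75 -0.47 0.32 0 0" --pt "0.75 -0.94 0.64 0 0" --pt "0.75 -0.94 0.64 0 0"

```text
clock: 2.1
tcp_pos: [0.2784, -0.3684, 0.2315]
tool_rot: [-0.356, 3.121, -0.0]
ft_force: [-0.1, -0.4, 0.9]
gripper_width: 0.125
gripper_force: 0.0
```

Call:
jog_arm --pt "0.75 -0.47 0.32 0 0" --pt "0.75 -0.94 0.64 0 0" --pt "0.75 -0.94 0.64 0 0"

```text
clock: 2.48
tcp_pos: [0.3558, -0.2856, 0.2312]
tool_rot: [-0.355, 3.121, 0.0]
ft_force: [-0.5, -0.9, 0.3]
gripper_width: 0.13
gripper_force: 0.0
```

Call:
jog_arm --pt "0.75 -0.47 0.32 0 0" --pt "0.75 -0.94 0.64 0 0" --pt "0.75 -0.94 0.64 0 0"

```text
clock: 2.85
tcp_pos: [0.433, -0.2029, 0.2308]
tool_rot: [0.353, -3.121, -0.0]
ft_force: [-0.5, -0.3, 0.1]
gripper_width: 0.125
gripper_force: 0.0
```

Call:
jog_arm --pt "0.75 -0.47 0.32 0 0" --pt "0.75 -0.94 0.64 0 0" --pt "0.75 -0.94 0.64 0 0"

```text
clock: 3.22
tcp_pos: [0.5104, -0.1201, 0.2304]
tool_rot: [0.351, -3.12, -0.0]
ft_force: [-0.4, -0.7, -0.1]
gripper_width: 0.127
gripper_force: 0.0
```

Call:
jog_arm --pt "0.75 -0.47 0.32 0 -0.05" --pt "0.75 -0.94 0.64 0 -0.1" --pt "0.75 -0.94 0.64 0 -0.16" --pt "0.75 -0.94 0.64 0 -0.217" --pt "0.75 -0.94 0.64 0 -0.217"

```text
clock: 3.85
tcp_pos: [0.5864, -0.0394, 0.2313]
tool_rot: [1.368, -2.828, 0.0]
ft_force: [0.8, 0.4, 0.5]
gripper_width: 0.125
gripper_force: 0.0
```

```bash
cat >> h.py <<'E'
from scipy.spatial.transform import Rotation as Ro
L=np.array([.490,-.163]);D=np.array([.2588,-.9659]);N=np.array([.9659,.2588])
def w2p(w): r=np.array(w[:2])-L; return np.array([r@D,r@N])
def p2w(p): return L+p[0]*D+p[1]*N
def go(w,z):
    s=arm.read_state();R=Ro.from_rotvec(s["tool_rot"]).as_matrix()
    t=np.array(s["tcp_pos"]);d=R.T@(np.array([w[0],w[1],z])-t)
    print("t",s["clock"],"tcp",t.round(3),"pan",w2p(t).round(3),"yaw",np.degrees(np.arctan2(R[1,0],R[0,0])).round(1),"w",round(s["gripper_width"],2),"F",np.round(s["ft_force"],1),"shift/0.1",(d*10).round(2))
E
python3 - <<'E'
from h import *
go(p2w([-.157,.227]),.006)
E
```

```text
t 3.85 tcp [ 0.586 -0.039  0.231] pan [-0.094  0.125] yaw -128.4 w 0.12 F [0.8 0.4 0.5] shift/0.1 [-1.19 -0.11  2.25]
```

Call:
jog_arm --pt "0.75 -0.5 -0.05 0 0" --pt "0.75 -0.95 -0.1 0.3 0" --pt "0.75 -0.95 -0.1 0.9 0" --pt "0.75 -0.95 -0.1 0.9 0"

```text
clock: 4.35
tcp_pos: [0.6493, 0.0295, 0.1355]
tool_rot: [1.361, -2.817, -0.006]
ft_force: [0.6, 0.3, 0.6]
gripper_width: 0.125
gripper_force: 0.0
```

Call:
jog_arm --pt "0.75 -0.28 0 0.4 0" --pt "0.75 -0.28 0 0.7 0" --pt "0.75 -0.28 0 0.7 0"

```text
clock: 4.72
tcp_pos: [0.6707, 0.052, 0.0721]
tool_rot: [1.369, -2.826, 0.001]
ft_force: [-0.5, -1.2, 1.4]
gripper_width: 0.128
gripper_force: 0.0
```

```bash
python3 - <<'E'
from h import *
go(p2w([-.157,.227]),.006)
c=get_image("top");im=np.array(c["image"])[130:250,240:440];cv2.imwrite("pics/b.png",cv2.resize(im[:,:,::-1],None,fx=4,fy=4))
E
```

```text
t 4.725 tcp [0.671 0.052 0.072] pan [-0.161  0.23 ] yaw -128.3 w 0.13 F [-0.5 -1.2  1.4] shift/0.1 [ 0.05 -0.01  0.66]
```

View pics/b.png

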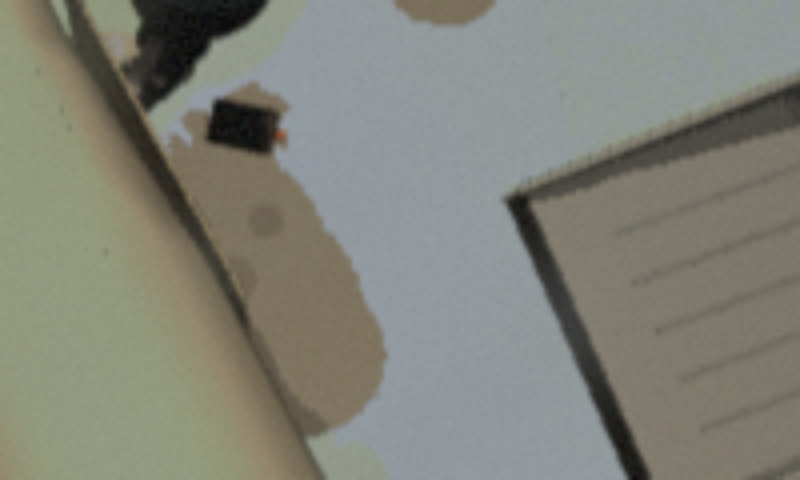

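The long brush is at crop (243,126), unmoved, with the fingertips up and to its left, so I'll lower and push.

Call:
jog_arm --pt "0.75 0 0 0.3 0" --pt "0.75 0 0 0.5 0" --pt "0.75 0 0 0.65 0" --pt "0.75 0 0 0.65 0"

```text
clock: 5.28
tcp_pos: [0.6711, 0.0529, 0.0072]
tool_rot: [-1.372, 2.826, -0.001]
ft_force: [0.0, -0.2, -0.7]
gripper_width: 0.125
gripper_force: 0.0
```

Call:
jog_arm --pt "0.75 0.08 0 0 0" --pt "0.75 0.18 0 0 0" --pt "0.75 0.3 0 0 0" --pt "0.75 0.44 0 0 0" --pt "0.75 0.58 0 0 0" --pt "0.75 0.72 0 0 0" --pt "0.75 0.86 0 0 0" --pt "0.75 1.0 0 0 0"

```text
clock: 6.28
tcp_pos: [0.6083, -0.0261, 0.0063]
tool_rot: [-1.373, 2.826, -0.0]
ft_force: [-0.1, 0.8, 0.9]
gripper_width: 0.13
gripper_force: 0.4
```

```bash
python3 - <<'E'
from h import *
go(p2w([.036,-.034]),.006)
c=get_image("top");im=np.array(c["image"])[130:290,240:490];cv2.imwrite("pics/c.png",cv2.resize(im[:,:,::-1],None,fx=3,fy=3))
E
```

```text
t 6.275 tcp [ 0.608 -0.026  0.006] pan [-0.102  0.15 ] yaw -128.2 w 0.13 F [-0.1  0.8  0.9] shift/0.1 [ 2.3 -0.   0. ]
```

View pics/c.png

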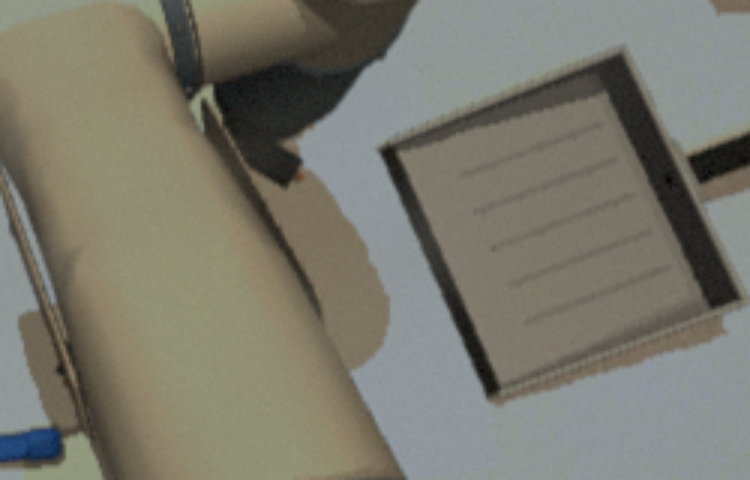

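The brush is being pushed ahead of the fingers at crop (280,165), with its stub to the right. I'll keep pushing.

Call:
jog_arm --pt "0.75 0.14 0 0 0" --pt "0.75 0.28 0 0 0" --pt "0.75 0.42 0 0 0" --pt "0.75 0.56 0 0 0" --pt "0.75 0.7 0 0 0" --pt "0.75 0.8 0 0 0" --pt "0.75 0.9 0 0 0" --pt "0.75 1.0 0 0 0"

```text
clock: 7.32
tcp_pos: [0.5467, -0.1044, 0.0063]
tool_rot: [-1.373, 2.826, -0.0]
ft_force: [-0.0, 0.6, -0.2]
gripper_width: 0.124
gripper_force: 0.2
```

Call:
jog_arm --pt "0.75 0.1 0 0 0" --pt "0.75 0.2 0 0 0" --pt "0.75 0.3 0 0 0" --pt "0.75 0.4 0 0 0" --pt "0.75 0.5 0 0 0" --pt "0.75 0.6 0 0 0" --pt "0.75 0.7 0 0 0" --pt "0.75 0.8 0 0 0"

```text
clock: 8.32
tcp_pos: [0.4972, -0.1674, 0.0063]
tool_rot: [-1.373, 2.826, -0.0]
ft_force: [0.5, 0.4, 0.1]
gripper_width: 0.123
gripper_force: 0.4
```

```bash
python3 - <<'E'
from h import *
go(p2w([.036,-.034]),.006)
c=get_image("top");im=np.array(c["image"])[130:290,240:490];cv2.imwrite("pics/d.png",cv2.resize(im[:,:,::-1],None,fx=3,fy=3))
E
```

```text
t 8.325 tcp [ 0.497 -0.167  0.006] pan [0.006 0.006] yaw -128.2 w 0.12 F [0.5 0.4 0.1] shift/0.1 [ 0.5 -0.   0. ]
```

View pics/d.png

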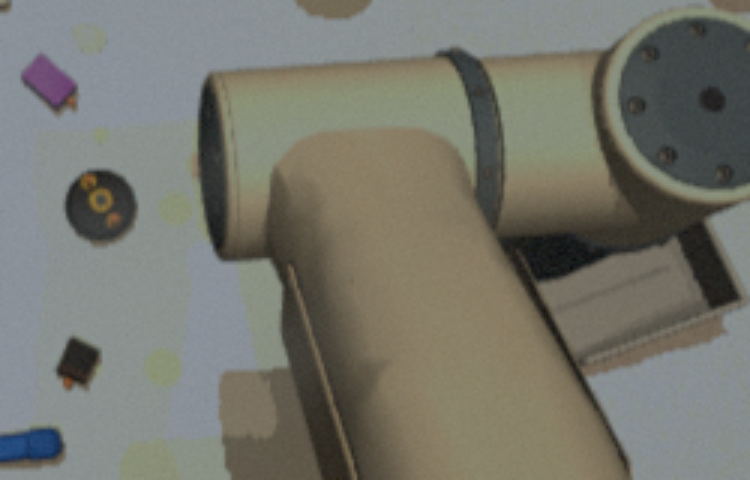

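The arm hides the pan here and the other parts have not moved. I'll finish this push, back off, lift and turn to the pan axis.

Call:
jog_arm --pt "0.75 0.1 0 0 0" --pt "0.75 0.2 0 0 0" --pt "0.75 0.3 0 0 0" --pt "0.75 0.4 0 0 0" --pt "0.75 0.5 0 0 0" --pt "0.75 0.5 0 0 0" --pt "0.75 0.35 0 0 0" --pt "0.75 0.2 0 -0.1 0"

```text
clock: 9.38
tcp_pos: [0.4855, -0.1816, 0.0161]
tool_rot: [1.373, -2.825, -0.001]
ft_force: [0.5, -0.4, 0.2]
gripper_width: 0.125
gripper_force: 0.0
```

Call:
jog_arm --pt "0.75 0 0 -0.4 0" --pt "0.75 0 0 -0.9 -0.05" --pt "0.75 0 0 -1.0 -0.1" --pt "0.75 0 0 -1.0 -0.15" --pt "0.75 0 0 -1.0 -0.2" --pt "0.75 0 0 -1.0 -0.25" --pt "0.75 0 0 -1.0 -0.295" --pt "0.75 0 0 -1.0 -0.295"

```text
clock: 10.38
tcp_pos: [0.486, -0.1818, 0.117]
tool_rot: [-2.491, 1.914, -0.001]
ft_force: [0.3, -0.3, 0.4]
gripper_width: 0.122
gripper_force: 0.0
```

```bash
python3 - <<'E'
from h import *
go(p2w([-.325,.033]),.11)
c=get_image("side")
for b in boxes_of("side","brush_long"): 
    w=px2w(c,b["location"],.01); print(b,w.round(3),w2p(w).round(3))
E
```

```text
t 10.375 tcp [ 0.486 -0.182  0.117] pan [ 0.017 -0.009] yaw -75.1 w 0.12 F [ 0.3 -0.3  0.4] shift/0.1 [-3.42 -0.41  0.07]
{'location': [224.8, 231.4], 'confidence': 0.74} [0.46  0.122 0.01 ] [-0.283  0.045]
{'location': [309.2, 352.8], 'confidence': 0.71} [ 0.444 -0.232  0.01 ] [ 0.055 -0.063]
{'location': [368.4, 336.9], 'confidence': 0.61} [ 0.543 -0.248  0.01 ] [0.096 0.03 ]
```

The long brush is in the pan at about (0.055, -0.063). The short one is next.

Call:
jog_arm --pt "0.75 -0.5 -0.05 0 0" --pt "0.75 -1.0 -0.1 0 0"

```text
clock: 10.72
tcp_pos: [0.4691, -0.0823, 0.1164]
tool_rot: [-2.487, 1.919, -0.0]
ft_force: [0.5, -0.0, 0.5]
gripper_width: 0.126
gripper_force: 0.0
```

Call:
jog_arm --pt "0.75 -0.5 -0.1 0 0" --pt "0.75 -1.0 -0.2 0 0"

```text
clock: 10.98
tcp_pos: [0.4626, 0.0202, 0.1167]
tool_rot: [-2.488, 1.917, -0.001]
ft_force: [0.9, -0.4, 0.1]
gripper_width: 0.124
gripper_force: 0.0
```

Call:
jog_arm --pt "0.75 -0.5 -0.05 0 0" --pt "0.75 -1.0 -0.1 0 0" --pt "0.75 -1.0 -0.1 0 0"

```text
clock: 11.35
tcp_pos: [0.4464, 0.1206, 0.1166]
tool_rot: [-2.493, 1.91, -0.0]
ft_force: [0.2, -0.8, 0.1]
gripper_width: 0.129
gripper_force: 0.0
```

Call:
jog_arm --pt "0.75 -0.43 -0.04 0 0" --pt "0.75 -0.43 -0.04 0.3 0" --pt "0.75 -0.43 -0.04 0.6 0" --pt "0.75 -0.43 -0.04 0.6 0"

```text
clock: 11.85
tcp_pos: [0.438, 0.1588, 0.0547]
tool_rot: [2.485, -1.914, -0.002]
ft_force: [-0.0, 0.4, 0.8]
gripper_width: 0.127
gripper_force: 0.0
```

```bash
python3 - <<'E'
from h import *
go(p2w([-.326,.036]),.006)
c=get_image("side");im=np.array(c["image"])[130:384,130:470];cv2.imwrite("pics/e.png",cv2.resize(im[:,:,::-1],None,fx=2.3,fy=2.3))
E
```

```text
t 11.85 tcp [0.438 0.159 0.055] pan [-0.324  0.033] yaw -75.2 w 0.13 F [-0.   0.4  0.8] shift/0.1 [-0.02 -0.03  0.49]
```

View pics/e.png

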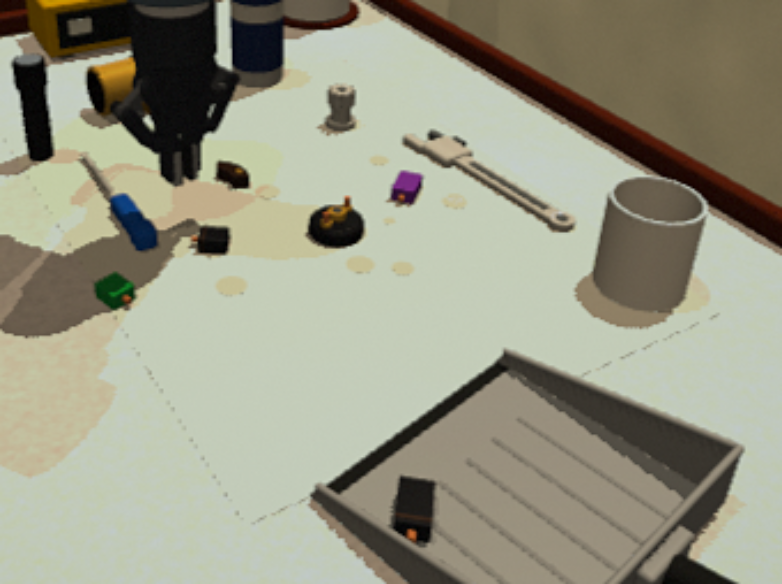

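The side view shows the long brush well inside the pan at crop (413,510). The short brush is at (213,240) with the fingers behind it. Lower and push.

Call:
jog_arm --pt "0.75 0 -0.03 0.25 0" --pt "0.75 0 -0.03 0.48 0" --pt "0.75 0 -0.03 0.48 0" --pt "0.75 0 -0.03 0.48 0" --pt "0.75 0.1 -0.03 0.48 0" --pt "0.75 0.2 -0.03 0.48 0" --pt "0.75 0.3 -0.03 0.48 0" --pt "0.75 0.4 -0.03 0.48 0"

```text
clock: 12.9
tcp_pos: [0.4528, 0.1215, 0.0084]
tool_rot: [-2.491, 1.915, 0.0]
ft_force: [0.5, -0.6, 0.0]
gripper_width: 0.122
gripper_force: 0.2
```

Call:
jog_arm --pt "0.75 0.12 0 0 0" --pt "0.75 0.24 0 0 0" --pt "0.75 0.36 0 0 0" --pt "0.75 0.48 0 0 0" --pt "0.75 0.6 0 0 0" --pt "0.75 0.72 0 0 0" --pt "0.75 0.84 0 0 0" --pt "0.75 0.95 0 0 0"

```text
clock: 13.9
tcp_pos: [0.4773, 0.0297, 0.0083]
tool_rot: [-2.491, 1.914, -0.0]
ft_force: [0.4, 0.8, -0.0]
gripper_width: 0.127
gripper_force: 0.2
```

```bash
python3 - <<'E'
from h import *
go(p2w([.04,.036]),.006)
for n in ("side","top"):
    c=get_image(n)
    for b in boxes_of(n,"brush_short"): 
        w=px2w(c,b["location"],.01); print(n,b,w.round(3),w2p(w).round(3))
E
```

```text
t 13.9 tcp [0.477 0.03  0.008] pan [-0.189  0.038] yaw -75.1 w 0.13 F [ 0.4  0.8 -0. ] shift/0.1 [2.29 0.01 0.02]
side {'location': [181.5, 257.0], 'confidence': 0.66} [0.347 0.077 0.01 ] [-0.269 -0.076]
side {'location': [261.0, 253.4], 'confidence': 0.48} [0.494 0.017 0.01 ] [-0.173  0.05 ]
```

Call:
jog_arm --pt "0.75 0.12 0 0 0" --pt "0.75 0.24 0 0 0" --pt "0.75 0.36 0 0 0" --pt "0.75 0.48 0 0 0" --pt "0.75 0.6 0 0 0" --pt "0.75 0.72 0 0 0" --pt "0.75 0.84 0 0 0" --pt "0.75 0.95 0 0 0"

```text
clock: 15.1
tcp_pos: [0.5017, -0.0621, 0.0083]
tool_rot: [2.491, -1.914, -0.0]
ft_force: [1.0, 0.3, 0.1]
gripper_width: 0.124
gripper_force: 0.3
```

```bash
python3 - <<'E'
from h import *
go(p2w([.04,.036]),.006)
for n in ("side","top"):
    c=get_image(n);save(c,n+"f")
    for b in boxes_of(n,"brush_short"): 
        w=px2w(c,b["location"],.01); print(n,b,w.round(3),w2p(w).round(3))
im=cv2.imread("pics/sidef.png");cv2.imwrite("pics/f.png",cv2.resize(im[130:,200:460],None,fx=2.3,fy=2.3))
E
```

```text
t 15.1 tcp [ 0.502 -0.062  0.008] pan [-0.094  0.037] yaw -75.1 w 0.12 F [1.  0.3 0.1] shift/0.1 [1.34 0.01 0.02]
side {'location': [180.5, 257.5], 'confidence': 0.68} [0.345 0.076 0.01 ] [-0.269 -0.078]
top {'location': [279.6, 299.2], 'confidence': 0.61} [0.341 0.097 0.01 ] [-0.29  -0.077]
```

View pics/f.png

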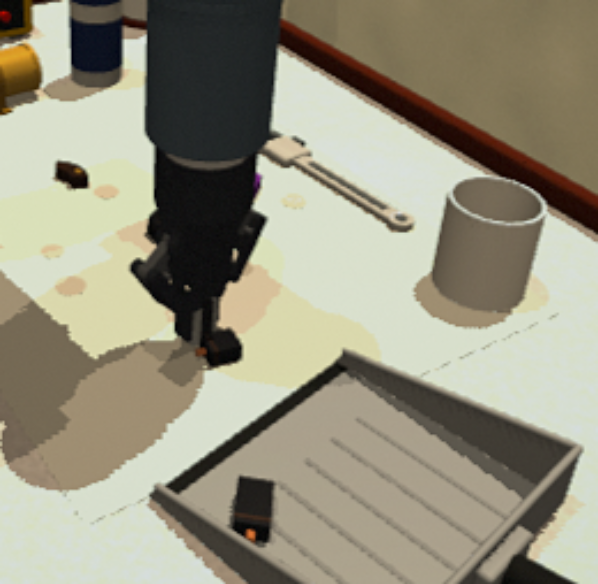

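The short brush is at crop (222,348), held squarely ahead of the fingers. I'll carry on into the pan.

Call:
jog_arm --pt "0.75 0.12 0 0 0" --pt "0.75 0.24 0 0 0" --pt "0.75 0.36 0 0 0" --pt "0.75 0.46 0 0 0" --pt "0.75 0.56 0 0 0" --pt "0.75 0.66 0 0 0" --pt "0.75 0.76 0 0 0" --pt "0.75 0.86 0 0 0"

```text
clock: 16.3
tcp_pos: [0.524, -0.1449, 0.0084]
tool_rot: [-2.491, 1.914, -0.0]
ft_force: [0.0, 0.7, 2.5]
gripper_width: 0.125
gripper_force: 1.1
```

Call:
jog_arm --pt "0.75 0.1 0 0 0" --pt "0.75 0.2 0 0 0" --pt "0.75 0.3 0 0 0" --pt "0.75 0.4 0 0 0" --pt "0.75 0.5 0 0 0" --pt "0.75 0.5 0 0 0" --pt "0.75 0.35 0 0 0" --pt "0.75 0.2 0 -0.2 0"

```text
clock: 17.3
tcp_pos: [0.5269, -0.1626, 0.0268]
tool_rot: [2.489, -1.913, -0.006]
ft_force: [0.1, 0.2, 0.5]
gripper_width: 0.123
gripper_force: 0.0
```

Call:
jog_arm --pt "0.75 -0.3 0 -0.6 0" --pt "0.75 -0.8 0 -0.9 0" --pt "0.75 -0.8 0 -0.9 0"

```text
clock: 17.68
tcp_pos: [0.5092, -0.0833, 0.1215]
tool_rot: [-2.492, 1.906, -0.007]
ft_force: [-0.3, -0.6, -0.4]
gripper_width: 0.126
gripper_force: 0.0
```

```bash
python3 - <<'E'
from h import *
go(p2w([-.40,.14]),.1)
for n in ("side","top"):
    c=get_image(n);save(c,n+"g")
    for q in ("brush_short","brush_long","shard","end_cap"):
      for b in boxes_of(n,q): 
        w=px2w(c,b["location"],.01); print(n,q,b,w.round(3),w2p(w).round(3))
E
```

```text
t 17.675 tcp [ 0.509 -0.083  0.122] pan [-0.072  0.039] yaw -74.8 w 0.13 F [-0.3 -0.6 -0.4] shift/0.1 [-3.28 -1.02  0.22]
side brush_short {'location': [358.1, 319.7], 'confidence': 0.82} [ 0.552 -0.212  0.01 ] [0.064 0.048]
side brush_short {'location': [177.4, 257.1], 'confidence': 0.62} [0.34 0.08 0.01] [-0.274 -0.082]
side brush_long {'location': [310.9, 353.0], 'confidence': 0.96} [ 0.446 -0.234  0.01 ] [ 0.057 -0.061]
side brush_long {'location': [274.1, 170.6], 'confidence': 0.44} [0.707 0.341 0.01 ] [-0.431  0.34 ]
side end_cap {'location': [276.6, 226.7], 'confidence': 0.79} [0.57  0.088 0.01 ] [-0.221  0.143]
side end_cap {'location': [145.9, 176.5], 'confidence': 0.17} [0.374 0.465 0.01 ] [-0.636  0.05 ]
top brush_short {'location': [287.0, 296.0], 'confidence': 0.46} [0.346 0.08  0.01 ] [-0.272 -0.076]
top brush_short {'location': [247.7, 118.2], 'confidence': 0.44} [0.763 0.126 0.01 ] [-0.209  0.338]
top brush_long {'location': [421.0, 236.9], 'confidence': 0.49} [ 0.444 -0.232  0.01 ] [ 0.054 -0.062]
top shard {'location': [216.8, 224.1], 'confidence': 0.69} [0.518 0.219 0.01 ] [-0.362  0.126]
top end_cap {'location': [184.7, 154.2], 'confidence': 0.42} [0.689 0.28  0.01 ] [-0.376  0.307]
```

The short brush is in at (0.064, 0.048). The shard lies end-on at about (0.517, 0.220), so I'll open the fingers a little to cradle it and push at a yaw of about -102° to clear the end cap.

Call:
jog_arm --pt "0.5 -0.5 -0.17 0 0" --pt "0.5 -1.0 -0.34 0 0"

```text
clock: 18.42
tcp_pos: [0.5154, 0.0195, 0.1181]
tool_rot: [2.489, -1.917, -0.0]
ft_force: [1.1, 0.4, 0.5]
gripper_width: 0.253
gripper_force: 0.0
```

Call:
jog_arm --pt "0.5 -0.5 -0.17 0 0" --pt "0.5 -1.0 -0.34 0 0"

```text
clock: 18.68
tcp_pos: [0.5225, 0.1257, 0.1182]
tool_rot: [2.491, -1.915, 0.0]
ft_force: [1.2, 0.2, -0.6]
gripper_width: 0.253
gripper_force: 0.0
```

Call:
jog_arm --pt "0.5 -0.5 -0.17 0 0.05" --pt "0.5 -1.0 -0.34 0 0.1" --pt "0.5 -1.0 -0.34 0 0.15" --pt "0.5 -1.0 -0.34 0 0.15"

```text
clock: 19.18
tcp_pos: [0.5294, 0.2299, 0.1177]
tool_rot: [1.977, -2.44, -0.0]
ft_force: [-0.3, 0.0, -0.1]
gripper_width: 0.252
gripper_force: 0.0
```

```bash
python3 - <<'E'
from h import *
go([.533,.268],.006)
E
```

```text
t 19.175 tcp [0.529 0.23  0.118] pan [-0.369  0.14 ] yaw -102.0 w 0.25 F [-0.3  0.  -0.1] shift/0.1 [-0.38  0.04  1.12]
```

Call:
jog_arm --pt "0.5 -0.38 0.04 0 0" --pt "0.5 -0.38 0.04 0.3 0" --pt "0.5 -0.38 0.04 0.7 0" --pt "0.5 -0.38 0.04 0.95 0" --pt "0.5 -0.38 0.04 0.95 0"

```text
clock: 19.8
tcp_pos: [0.5324, 0.2659, 0.0214]
tool_rot: [1.974, -2.438, -0.0]
ft_force: [0.0, 0.4, 0.4]
gripper_width: 0.252
gripper_force: 0.0
```

Call:
jog_arm --pt "0.5 0 0 0.18 0" --pt "0.5 0 0 0.18 0" --pt "0.5 0.1 0 0.18 0" --pt "0.5 0.2 0 0.18 0" --pt "0.5 0.3 0 0.18 0" --pt "0.5 0.4 0 0.18 0" --pt "0.5 0.5 0 0.18 0" --pt "0.5 0.6 0 0.18 0"

```text
clock: 20.8
tcp_pos: [0.5209, 0.2084, 0.0053]
tool_rot: [-1.975, 2.443, -0.0]
ft_force: [0.4, 0.8, 0.8]
gripper_width: 0.251
gripper_force: 0.1
```

```bash
python3 - <<'E'
from h import *
go(p2w([-.13,.01]),.006)
for n in ("side","top"):
    c=get_image(n);save(c,n+"h")
    for b in boxes_of(n,"shard"): 
        w=px2w(c,b["location"],.01); print(n,b,w.round(3),w2p(w).round(3))
a=cv2.imread("pics/toph.png")[180:280,170:300];s=cv2.imread("pics/sideh.png")[150:250,180:310]
cv2.imwrite("pics/h.png",cv2.resize(np.hstack([a,s]),None,fx=3,fy=3))
E
```

```text
t 20.8 tcp [0.521 0.208 0.005] pan [-0.351  0.126] yaw -102.1 w 0.25 F [0.4 0.8 0.8] shift/0.1 [ 2.49  0.03 -0.01]
side {'location': [146.6, 176.6], 'confidence': 0.43} [0.375 0.463 0.01 ] [-0.634  0.051]
top {'location': [423.9, 236.5], 'confidence': 0.69} [ 0.445 -0.238  0.01 ] [ 0.061 -0.063]
top {'location': [231.7, 226.4], 'confidence': 0.43} [0.51  0.186 0.01 ] [-0.332  0.109]
```

View pics/h.png

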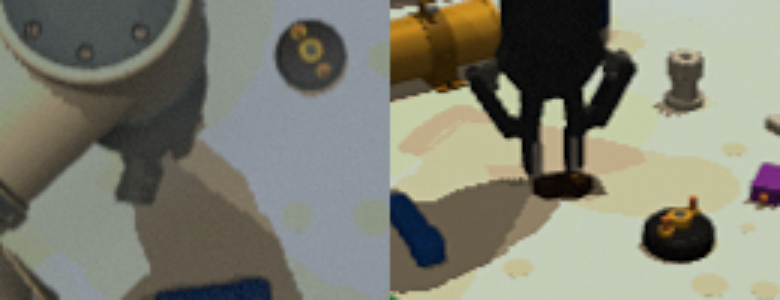

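The side crop shows the shard broadside, centred ahead of both fingers at (563,185), and clear of the end cap. I'll push on, curve gently round to the pan axis, then go in.

Call:
jog_arm --pt "0.5 0.12 0 0 0" --pt "0.5 0.24 0 0 0" --pt "0.5 0.36 0 0 0" --pt "0.5 0.48 0 0 0" --pt "0.5 0.6 0 0 0" --pt "0.5 0.74 0 0 0" --pt "0.5 0.88 0 0 0" --pt "0.5 1.0 0 0 0"

```text
clock: 22.0
tcp_pos: [0.4998, 0.1103, 0.0053]
tool_rot: [1.975, -2.443, -0.0]
ft_force: [-0.1, 0.4, -0.3]
gripper_width: 0.249
gripper_force: 0.1
```

Call:
jog_arm --pt "0.5 0.13 0 0 0" --pt "0.5 0.26 0 0 0" --pt "0.5 0.39 0 0 0" --pt "0.5 0.52 0 0 0" --pt "0.5 0.65 0 0 0" --pt "0.5 0.77 0 0 0" --pt "0.5 0.89 0 0 0" --pt "0.5 1.0 0 0 0"

```text
clock: 23.0
tcp_pos: [0.479, 0.0127, 0.0053]
tool_rot: [1.975, -2.443, 0.0]
ft_force: [0.7, -0.1, -0.1]
gripper_width: 0.253
gripper_force: 0.1
```

```bash
python3 - <<'E'
from h import *
go(p2w([-.13,.01]),.006)
for n in ("side","top"):
    c=get_image(n);save(c,n+"i")
    for b in boxes_of(n,"shard")+boxes_of(n,"brush_short"): 
        w=px2w(c,b["location"],.01); print(n,b,w.round(3),w2p(w).round(3))
E
```

```text
t 23.0 tcp [0.479 0.013 0.005] pan [-0.173  0.035] yaw -102.1 w 0.25 F [ 0.7 -0.1 -0.1] shift/0.1 [ 0.49  0.03 -0.01]
side {'location': [258.0, 261.1], 'confidence': 0.71} [ 0.477 -0.003  0.01 ] [-0.158  0.029]
side {'location': [357.1, 321.7], 'confidence': 0.85} [ 0.548 -0.215  0.01 ] [0.065 0.043]
side {'location': [181.0, 256.6], 'confidence': 0.45} [0.346 0.079 0.01 ] [-0.271 -0.076]
top {'location': [117.1, 239.2], 'confidence': 0.64} [0.506 0.442 0.01 ] [-0.58   0.172]
```

The shard is still centred at pan (-0.158, 0.029).

Call:
jog_arm --pt "0.5 0.12 0 0 0" --pt "0.5 0.24 -0.003 0 -0.02" --pt "0.5 0.36 -0.015 0 -0.04" --pt "0.5 0.48 -0.04 0 -0.06" --pt "0.5 0.6 -0.07 0 -0.085" --pt "0.5 0.71 -0.11 0 -0.105" --pt "0.5 0.82 -0.15 0 -0.13" --pt "0.5 0.93 -0.2 0 -0.15"

```text
clock: 24.3
tcp_pos: [0.479, -0.0824, 0.0053]
tool_rot: [2.493, -1.911, -0.0]
ft_force: [-0.7, -0.6, 0.5]
gripper_width: 0.247
gripper_force: 0.2
```

```bash
python3 - <<'E'
from h import *
go(p2w([.025,.005]),.006)
for n in ("side",):
    c=get_image(n);save(c,n+"j")
    for b in boxes_of(n,"shard"): 
        w=px2w(c,b["location"],.01); print(n,b,w.round(3),w2p(w).round(3))
E
```

```text
t 24.3 tcp [ 0.479 -0.082  0.005] pan [-0.081  0.01 ] yaw -74.9 w 0.25 F [-0.7 -0.6  0.5] shift/0.1 [ 1.06  0.05 -0.01]
side {'location': [287.1, 287.7], 'confidence': 0.84} [ 0.488 -0.094  0.01 ] [-0.067  0.016]
```

Call:
jog_arm --pt "0.5 0.12 0 -0.01 0" --pt "0.5 0.24 0.01 -0.02 0" --pt "0.5 0.36 0.02 -0.02 0" --pt "0.5 0.48 0.02 -0.02 0" --pt "0.5 0.6 0.02 -0.02 0" --pt "0.5 0.72 0.02 -0.02 0" --pt "0.5 0.84 0.02 -0.02 0" --pt "0.5 0.96 0.02 -0.02 0"

```text
clock: 25.4
tcp_pos: [0.5023, -0.1757, 0.0073]
tool_rot: [2.491, -1.914, -0.0]
ft_force: [-0.4, 0.1, 0.3]
gripper_width: 0.247
gripper_force: 0.2
```

Call:
jog_arm --pt "0.5 0.1 0 0 0" --pt "0.5 0.2 0 0 0" --pt "0.5 0.2 0 0 0" --pt "0.5 0.05 0 0 0" --pt "0.5 -0.1 0 -0.2 0" --pt "0.5 -0.2 0 -0.6 0" --pt "0.5 -0.6 0 -1.0 0" --pt "0.5 -1.0 0 -1.0 0"

```text
clock: 26.4
tcp_pos: [0.4779, -0.0765, 0.1106]
tool_rot: [-2.488, 1.911, -0.008]
ft_force: [0.7, 0.8, -1.0]
gripper_width: 0.249
gripper_force: 0.0
```

Call:
jog_arm --pt "0.5 -0.4 0 -0.5 0" --pt "0.5 -0.8 0 -0.5 0" --pt "0.5 -0.8 0 -0.5 0" --pt "0.5 -0.8 0 -0.5 0"

```text
clock: 26.9
tcp_pos: [0.4552, -0.0006, 0.1571]
tool_rot: [2.492, -1.912, -0.0]
ft_force: [-0.7, -0.6, -0.4]
gripper_width: 0.253
gripper_force: 0.0
```

```bash
python3 - <<'E'
from h import *
go(p2w([.025,.005]),.006)
for n in ("side","top"):
    c=get_image(n);save(c,n+"k")
    for q in ("shard","brush_short","brush_long"):
      for b in boxes_of(n,q): 
        w=px2w(c,b["location"],.01); print(n,q,b,w.round(3),w2p(w).round(3))
a=cv2.imread("pics/topk.png")[100:292,120:500];s=cv2.imread("pics/sidek.png")[130:,100:460]
cv2.imwrite("pics/k.png",np.hstack([cv2.resize(a,(400,202)),np.zeros((202,0,3),np.uint8)]) if 0 else np.vstack([cv2.resize(a,(540,273)),cv2.resize(s,(540,320))]))
E
```

```text
t 26.9 tcp [ 0.455 -0.001  0.157] pan [-0.166  0.008] yaw -75.0 w 0.25 F [-0.7 -0.6 -0.4] shift/0.1 [1.91 0.03 1.51]
side shard {'location': [340.3, 328.5], 'confidence': 0.81} [ 0.515 -0.215  0.01 ] [0.056 0.01 ]
side brush_short {'location': [360.4, 321.2], 'confidence': 0.62} [ 0.554 -0.217  0.01 ] [0.068 0.048]
side brush_short {'location': [180.6, 255.3], 'confidence': 0.49} [0.347 0.083 0.01 ] [-0.275 -0.074]
side brush_long {'location': [308.7, 350.0], 'confidence': 0.77} [ 0.446 -0.227  0.01 ] [ 0.051 -0.059]
side brush_long {'location': [310.3, 210.7], 'confidence': 0.46} [0.676 0.112 0.01 ] [-0.217  0.251]
top brush_long {'location': [255.3, 157.9], 'confidence': 0.74} [0.664 0.118 0.01 ] [-0.226  0.241]
top brush_long {'location': [421.2, 237.2], 'confidence': 0.66} [ 0.444 -0.232  0.01 ] [ 0.055 -0.063]
```

View pics/k.png

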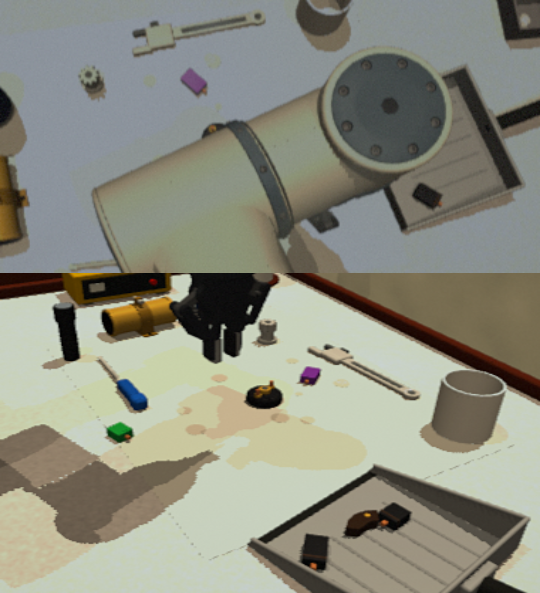

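The side view shows all three bits lying flat on the pan floor, about 50 to 65 mm behind the lip (long (315,550), shard (362,522), short (396,515)). Everything else is in its place and the arm is clear, so I'm handing in.

```bash
python3 -c "
from station import arm
print(arm.close_job())"
```

```text
the job is handed in; nothing more can be done
None
```

I swept both worn brushes and the shard over the lip; by the last pictures they lie flat on the pan floor 50–65 mm behind its edge, nothing else looked moved, and the job is handed in (no verdict was returned).

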